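Seat the grating disc on its drive spindle and clamp it

ROBOT

A 7-joint arm with a two-finger parallel gripper is mounted at the origin on the work surface. World frame = base frame: x ahead of the robot, y to its left, z up, the work surface at z = 0. Lengths are in m, angles in degrees, forces in N, time in s.
With the tool pointing down it reaches from about 0.375 to 0.925 m from the base axis. Payload 3.1 kg.
Tool frame: the origin (TCP) lies on the mounting face of the last link; the fingertips stand 173 mm ahead of it and the grasp point (between the pads) lies 155 mm ahead of it; z points along the fingers, y is the line along which they close (so a half turn about z gives the same grasp; the last joint's range is limited). The gripper opens to 85 mm and grips with 20 to 120 N. Pads are 22 mm wide; open, the fingers measure 114 mm over their backs; the gripper's body (76 mm by 85 mm) begins 54 mm behind the grasp point. The pads swing forward as they close: fully open they stand 13 mm farther back than shut.
Start: joints at [-78.14, 21.939, 2.515, 91.553, -1.026, 66.532, -2.859], TCP at [0.195, 0.62, 0.405] pointing down, gripper open.
Joint ranges: [-149.38, 149.38], [-23.57, 123.04], [-84.95, 90], [0, 143.3], [-89.99, 269.99], [3.08, 112.72], [-163.45, 163.45]. Speed limits (degrees/s): [159.86, 159.86, 180, 180, 180, 180, 180].

INTERFACE

Orientations are given as a 3x3 rotation matrix whose columns are the frame's x, y, z axes.
In Python, from plant import get_obs, eyes, env gives the robot as it stands.
- The arm moves only by the tool apply_moves, never from a script. Its argument "plan" is a list of rows, each an object of numbers: "x", "y", "z": the shift along the tool's x, y, z in mm; "twist": the turn about the tool's z in degrees. In form: [{"x": .., "y": .., "z": .., "twist": ..}, ...]. A call has exactly 5 rows; each row is the pose to reach, as a shift and turn from the pose commanded when the call began, along the tool's axes at that moment; what a row does not reach only later rows make up. A row lasts 1/8 s, in which the tool goes at most 62.5 mm and 10.7 degrees, less where a joint would pass 70% of its speed; a pose out of reach is approached as far as the arm can. A call with a gripper value outside its range is refused whole. "gripper" is the finger opening in mm, from 0 to 85.4, set as the call begins (left out, the last holds). The fingers move at their own pace and stop on an object; "grip_force" is the grip in N (left out, the last holds). Time passes only in rows, so rows that repeat a pose let the fingers close, or fill a call up. It gives the time, the measured TCP pose, the force, the opening and the grip force at its end, in the units of the state.
- get_obs(): the state, without advancing time (a new reading comes with each control period).
- eyes.capture(name): name is "side" or "top" or "wrist"; returns a dict with "img" (480x640x3 uint8, red, green, blue), "vertical_fov" (degrees; the focal length in pixels is half the picture's height over the tangent of half this angle, whatever the lens; pixels are square), "cx", "cy" (the principal point, pixels), "k1" (the pictures are not rectified: a ray, as slopes to the right and down, at radius r is drawn at 1 + k1 r^2 times it, then the intrinsics apply), "cam_to_world" (4x4, takes a point from camera to world coordinates); the wrist camera has in their place "mount" (4x4, takes a point from camera to tool coordinates, whose origin is the TCP and whose axes are the flange's). Camera axes: x right, y down, z forward; pixel columns grow to the right and rows downward; lengths in m; the calibration is good to about 2 mm. A picture is of the moment at which its call begins: read the wrist's pose just before it. There is no depth.
- env.hand_in(): hands the job in; it is judged then, once.
The state is a dict: "t": time; "q": joint angles; "qd": joint speeds; "joint_torque": joint torques, N m; "position": TCP position; "ee_rot": TCP orientation; "force": force on the tool from outside, world axes, zero at the start; "wrist_torque": the same for the moment, N m; "opening": opening from 0.0 (shut) to 1.0 (fully open); "grip_force": force on a finger pad.
Only numpy, scipy, OpenCV 4.12 (cv2) and the standard library are available. Lean on these libraries where they do the work, as an engineer would, in place of code of your own. Each camera call takes 0.05 s, during which the arm holds its last target. There are 200 camera calls.

TASK

Make the cheese shaving machine ready: set the grating disc (the one with the square knob) on the machine's spindle, turning it under light pressure until you feel it drop fully home over the drive bar, whose angle you cannot rely on. Only when it is fully down, swing the hinged hold-down arm over and close it onto the knob, right down to its stop. Be gentle: never load the disc with more than 30 N, and leave the other disc and everything else where it is.

Things in the scene. Friction and masses are not known exactly. Their poses are not given: they have to be found in the camera images.
- grating_disc: Loose steel grating disc, 0.25-0.5 kg, lying knob up; origin: centre of its underside, z up. Upwards from it: a hub 48 x 48 mm, 20 mm tall, of four square feet; a round plate 120 mm across, from 20 to 24 mm, with raised teeth; a square black knob 28 x 28 mm, from 24 to 52 mm, sides along the disc's x and y.
- disc_slots (a point): On the disc's underside, at its origin: crossing of two slots, 12 mm wide and 20 mm deep, open below, that run between the hub's feet along the disc's own x and y. They fit over the drive bar at every quarter turn.
- slicing_disc: The other disc, of the same plate size but with a round knob (36 mm across, 22 mm tall) and one flat blade. Not wanted: leave it alone. Origin: centre of its underside.
- machine: The shaving machine, fixed: a low white housing 220 (x) x 270 (y) mm, top at 50 mm, with a flat chute at its front (-x). Origin: on the table right under the spindle axis; z up, +y towards the hold-down arm's hinge. The spindle stands in a shallow steel ring (148 mm across, top at 58 mm).
- spindle_seat (a point): On the spindle axis, 52 mm above the table, on the flat flange (60 mm across): where the disc's origin lies when fully home. The spindle is geared (holds against about 0.2 N m) and stands on a stiff spring: it gives 1 mm under 8 N and at most 2 mm, so a seated disc lies up to 1 mm lower.
- spindle_tip (a point): Tip of the spindle's pin, 19 mm above the flange: a round pin 13 mm thick, its last 6 mm coned, which centres the disc in the crossing of its slots (2 mm play).
- drive_bar (a point): Middle of the drive bar's top, on the spindle axis, 10 mm above the flange: a flat bar 44 x 8 mm, 10 mm tall. Its long side points anywhere within 35 degrees either way of the machine's x axis; its angle is not reported here. A disc whose slots do not match it to about 5 degrees stands on it, 10 mm too high.
- hold_down (a joint): Hold-down arm, rad: 0 closed (level, its rubber pad on the knob of a seated disc), pi/2 upright; starts open, at 1.5 to 1.75. Swings in the machine's y-z plane. A friction hinge (0.35 N m) keeps it wherever it is left; 2 to 4 N at the handle moves it. On a disc that is not home it stops at about 0.07.
- clamp_hinge (a point): Arm's hinge axis (along the machine's x), 120 mm from the spindle along the machine's +y, 122 mm above the table. The arm is a flat aluminium bar 22 mm wide, 18 mm thick, 200 mm long, centred on this axis; at joint 0 it points along the machine's -y, at pi/2 up. A sprung rubber pad is on its underside, 120 mm from the hinge (3 mm pressed in, 1.5 N, when closed).
- clamp_handle (a point): Middle of the arm's black cross handle, a round bar 90 mm long and 18 mm thick along the machine's x, 190 mm from the hinge. Pushed from its outer side (the side away from the spindle), then from above, it closes the arm.
- cheese_wedge: Bystander: large wedge of cheese, 70 mm tall.
- small_wedge: Bystander: smaller wedge of cheese, 50 mm tall.
- cup: Bystander: paper cup, 85 mm tall.
- bottle: Bystander: bottle, 170 mm tall.
- cheese_plane: Bystander: cheese plane (flat hand tool), 240 mm long.
There are look-alikes about, which are no part of the job. Leave any green or orange look-alike of the grating_disc alone.

How it is judged (in metres and radians):
On the way:
1. the grating disc is fully home on the spindle while the hold-down arm is still open (z of grating_disc in the frame of machine between 0.049 and 0.055 m and horizontal distance between grating_disc and spindle_seat below 0.006 m and angle between grating_disc's own z axis and vertical below 0.06 rad and value of joint hold_down above 0.7 rad), for 0.2 s.
At the end, for the whole second after the job is handed in: The grating disc lies level and fully home on the spindle (origin within 3 mm of the seat height, within 6 mm of the axis, tilt under 0.06 rad), at rest, and the hold-down arm is closed on it (joint under 0.025 rad) (z of grating_disc in the frame of machine between 0.049 and 0.055 m and horizontal distance between grating_disc and spindle_seat below 0.006 m and angle between grating_disc's own z axis and vertical below 0.06 rad and value of joint hold_down below 0.025 rad and velocity of joint hold_down below 0.05 rad/s and linear speed of grating_disc below 0.01 m/s); the robot touches nothing.
It fails at once if the disc and the machine (spindle and arm included) press on each other with more than 30 N (contact force between grating_disc and machine above 30 N).
It fails at once if the arm is brought down on the disc (angle under 0.3 rad) while the disc is not fully home (value of joint hold_down below 0.3 rad and not (z of grating_disc in the frame of machine between 0.049 and 0.055 m and horizontal distance between grating_disc and spindle_seat below 0.006 m and angle between grating_disc's own z axis and vertical below 0.06 rad)).
It fails at once if the other disc or a bystander is moved by more than 20 mm (distance of any of slicing_disc, cheese_wedge, small_wedge, cup, bottle, cheese_plane from where it was at the start of the episode above 0.02 m).
It also fails if it takes over 72 s, if anything falls off the work surface, if the arm or the gripper's body presses on something with over 40 N, if the wrist force passes 120 N, or if a joint passes its speed limit or range.

## Working session

There is one attempt and no reset: what is moved stays moved. The work goes in short steps, Python scripts to look and compute and a tool call to move; the robot and the scene stay as the last step left them, time stands still between calls to the robot, and variables do not carry over. Pictures are saved under pics/ and viewed, at most 10 in all, crops included, and the job is handed in when it is done.

Besides the shell and the picture viewer there is one more tool, called after "Request:" as name(argument=value, ...), one argument or row to a line, values as JSON. apply_moves: Moves the arm, as the interface text tells. Its arguments: {"type":"object","properties":{"plan":{"type":"array","items":{"type":"object","properties":{"x":{"type":"number"},"y":{"type":"number"},"z":{"type":"number"},"twist":{"type":"number"}}}},"gripper":{"type":"number"},"grip_force":{"type":"number"}},"required":["plan"]}

```bash
ls; mkdir -p pics
cat > h.py <<'E'
import numpy as np, cv2
from plant import get_obs, eyes, env
def cap(name, fn=None):
    o=get_obs(); c=eyes.capture(name); img=c["img"]
    if name=="wrist":
        T=np.eye(4); T[:3,:3]=np.array(o["ee_rot"]); T[:3,3]=o["position"]; c["cam_to_world"]=T@np.array(c["mount"])
    if fn: cv2.imwrite("pics/"+fn, img[:,:,::-1]); np.savez("pics/"+fn+".npz",**{k:np.array(v) for k,v in c.items()})
    return c
def load(fn): return dict(np.load("pics/"+fn+".npz"))
def K(c):
    f=240/np.tan(np.radians(float(c["vertical_fov"]))/2)
    return np.array([[f,0,float(c["cx"])],[0,f,float(c["cy"])],[0,0,1]]), np.array([float(c["k1"]),0,0,0,0.])
def ray(c,u,v):
    k,d=K(c); p=cv2.undistortPoints(np.array([[[u,v]]],float),k,d)[0,0]
    T=np.array(c["cam_to_world"]); return T[:3,3], T[:3,:3]@np.array([p[0],p[1],1])
def onz(c,u,v,z):
    o,r=ray(c,u,v); return o+r*(z-o[2])/r[2]
def tri(*obs):
    A=np.zeros((3,3)); b=np.zeros(3); R=[ray(*x) for x in obs]
    for o,r in R:
        r=r/np.linalg.norm(r); P=np.eye(3)-np.outer(r,r); A+=P; b+=P@o
    x=np.linalg.solve(A,b); return x,[np.linalg.norm(np.cross(x-o,r/np.linalg.norm(r))) for o,r in R]
def proj(c,P):
    k,d=K(c); M=np.linalg.inv(np.array(c["cam_to_world"])); 
    return cv2.projectPoints(np.array(P,float).reshape(-1,1,3),cv2.Rodrigues(M[:3,:3])[0],M[:3,3],k,d)[0][:,0]
E
python3 - <<'E'
from h import *
o=get_obs(); print({k:np.round(v,3).tolist() for k,v in o.items()})
for n in("side","top","wrist"):
    c=cap(n,n+"0.png"); print(n,c["vertical_fov"],c["cx"],c["cy"],c["k1"],np.round(c["cam_to_world"],3).tolist())
E
```

```text
pics
{'t': 0.0, 'q': [-78.142, 21.993, 2.511, 91.651, -1.024, 66.531, -2.859], 'qd': [-0.012, 0.028, 0.05, 0.046, -0.089, 0.043, 0.003], 'joint_torque': [-0.001, -43.346, 1.024, -24.951, 0.011, 0.011, 0.0], 'position': [0.195, 0.62, 0.403], 'ee_rot': [[-0.954, 0.3, -0.001], [0.3, 0.954, -0.003], [-0.0, -0.003, -1.0]], 'force': [0.109, -0.057, -0.1], 'wrist_torque': [-0.014, -0.001, -0.02], 'grip_force': 0.0, 'opening': 1.001}
side 43.49265951607455 325.7290954070671 237.4491978852067 -0.06019569623636692 [[-0.898, -0.229, 0.375, -0.168], [-0.439, 0.432, -0.788, 1.565], [0.018, -0.872, -0.489, 1.059], [0.0, 0.0, 0.0, 1.0]]
top 51.94994843610404 318.7746609495275 243.3619002841065 -0.08311820010866959 [[0.001, -0.991, 0.133, 0.38], [-1.0, 0.001, 0.011, 0.033], [-0.011, -0.133, -0.991, 1.452], [0.0, 0.0, 0.0, 1.0]]
wrist 67.48657391578617 323.934478057722 245.49842962752945 -0.018860953356056732 [[0.3, 0.91, 0.287, 0.119], [0.954, -0.286, -0.092, 0.643], [-0.002, 0.301, -0.954, 0.372], [0.0, 0.0, 0.0, 1.0]]
```

View pics/top0.png

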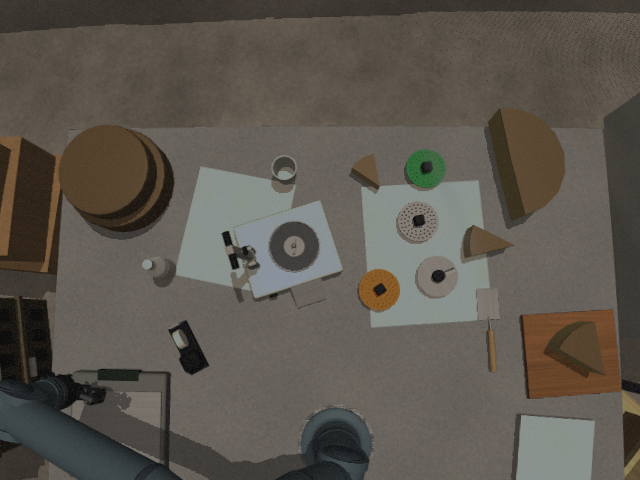

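View pics/side0.png

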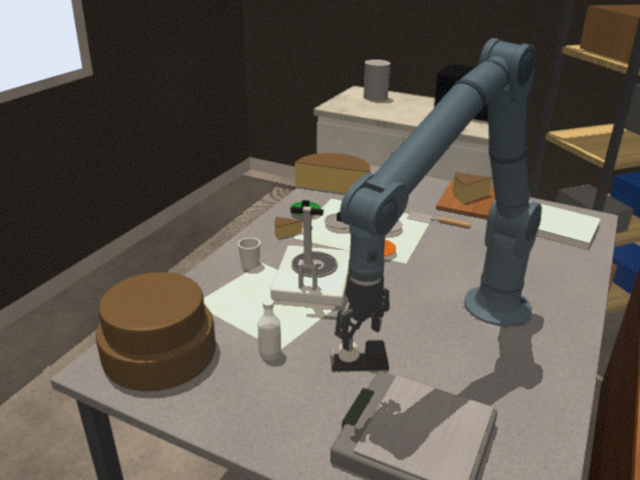

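Run:
```python
from h import *
t=load("top0.png")
for n,u,v,z in [("knob",418.5,221,.052),("knob2",438,276,.046),("spindle",294,245,.071),("handle",231,250,.31),("c1",235,218,.05),("c2",320,202,.05),("c3",342,270,.05),("c4",257,298,.05),("ring",294,246,.058),("cup",284,160,.085),("bottle",150,265,.17),("orange",380,290,.05)]:
    print(n,np.round(onz(t,u,v,z),4))
```

```text
knob [ 0.6327 -0.24    0.052 ]
knob2 [ 0.4739 -0.2931  0.046 ]
spindle [0.5605 0.1181 0.071 ]
handle [0.5175 0.2513 0.31  ]
c1 [0.6425 0.2917 0.05  ]
c2 [0.6893 0.0447 0.05  ]
c3 [ 0.4913 -0.0181  0.05  ]
c4 [0.4115 0.2236 0.05  ]
ring [0.5593 0.1189 0.058 ]
cup [0.8053 0.148  0.085 ]
bottle [0.4944 0.4938 0.17  ]
orange [ 0.4342 -0.1257  0.05  ]
```

Request:
apply_moves(
  plan=[
    {"x": -397, "y": -578, "z": 0, "twist": 0},
    {"x": -397, "y": -578, "z": 0, "twist": 0},
    {"x": -397, "y": -578, "z": 0, "twist": 0},
    {"x": -397, "y": -578, "z": 0, "twist": 0},
    {"x": -397, "y": -578, "z": 0, "twist": 0},
  ],
)

```text
t: 0.78
position: [0.2869, 0.319, 0.4045]
ee_rot: [[-0.954, 0.3, 0.0], [0.3, 0.954, -0.0], [-0.0, 0.0, -1.0]]
force: [0.6, 0.1, 0.6]
opening: 0.998
grip_force: 0.0
```

Request:
apply_moves(
  plan=[
    {"x": -41, "y": -41, "z": -3, "twist": 0},
    {"x": -82, "y": -83, "z": -6, "twist": 0},
    {"x": -123, "y": -124, "z": -9, "twist": 0},
    {"x": -164, "y": -166, "z": -12, "twist": 0},
    {"x": -205, "y": -207, "z": -15, "twist": 0},
  ],
)

```text
t: 1.4
position: [0.4202, 0.0603, 0.4198]
ee_rot: [[-0.954, 0.3, 0.0], [0.3, 0.954, 0.001], [-0.0, 0.001, -1.0]]
force: [0.9, 1.2, -0.7]
opening: 1.002
grip_force: 0.0
```

Run:
```python
from h import *
c=cap("wrist","w1.png"); print(get_obs()["position"], proj(c,[[.56,.118,.071],[.5175,.251,.31]]))
```

```text
[0.42319027 0.0526462  0.42078669] [[420.0451768  335.71378072]
 [961.30748437 505.26323105]]
```

View pics/w1.png

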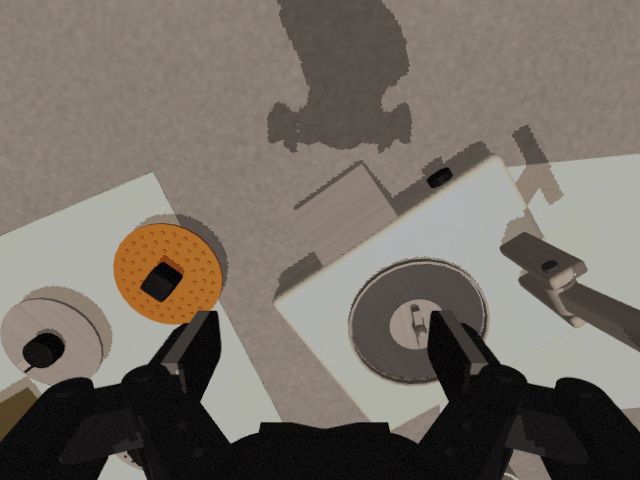

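Request:
apply_moves(
  plan=[
    {"x": -46, "y": -38, "z": 10, "twist": 0},
    {"x": -92, "y": -76, "z": 20, "twist": 0},
    {"x": -138, "y": -114, "z": 30, "twist": 0},
    {"x": -184, "y": -152, "z": 40, "twist": 0},
    {"x": -230, "y": -190, "z": 50, "twist": 0},
  ],
)

```text
t: 2.08
position: [0.5837, -0.1885, 0.3688]
ee_rot: [[-0.954, 0.299, -0.001], [0.299, 0.954, 0.001], [0.001, 0.0, -1.0]]
force: [1.3, 0.4, 1.3]
opening: 1.002
grip_force: 0.0
```

Request:
apply_moves(
  plan=[
    {"x": -21, "y": -17, "z": 10, "twist": 0},
    {"x": -21, "y": -17, "z": 10, "twist": 0},
    {"x": -21, "y": -17, "z": 10, "twist": 0},
    {"x": -21, "y": -17, "z": 10, "twist": 0},
    {"x": -21, "y": -17, "z": 10, "twist": 0},
  ],
)

```text
t: 2.7
position: [0.5973, -0.2092, 0.3602]
ee_rot: [[-0.954, 0.298, 0.001], [0.298, 0.954, 0.001], [-0.001, 0.001, -1.0]]
force: [0.2, -0.1, 0.6]
opening: 0.995
grip_force: 0.0
```

Run:
```python
from h import *
c=cap("wrist","w2.png"); print(get_obs()["position"], proj(c,[[.633,-.24,.052],[.56,.118,.071]]))
a=load("w1.png")["img"][265:385,340:500]; a=cv2.resize(a,None,fx=5,fy=5,interpolation=cv2.INTER_CUBIC)
cv2.imwrite("pics/w1c.png",a[:,:,::-1])
```

```text
[ 0.59728908 -0.20943812  0.36016469] [[301.2832465  285.80631463]
 [776.59015594  51.41659057]]
```

View pics/w1c.png

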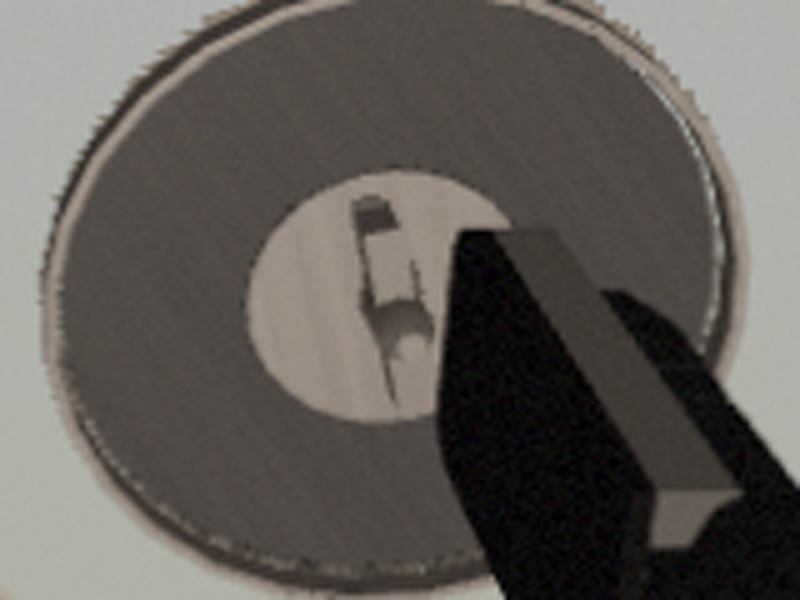

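View pics/w2.png

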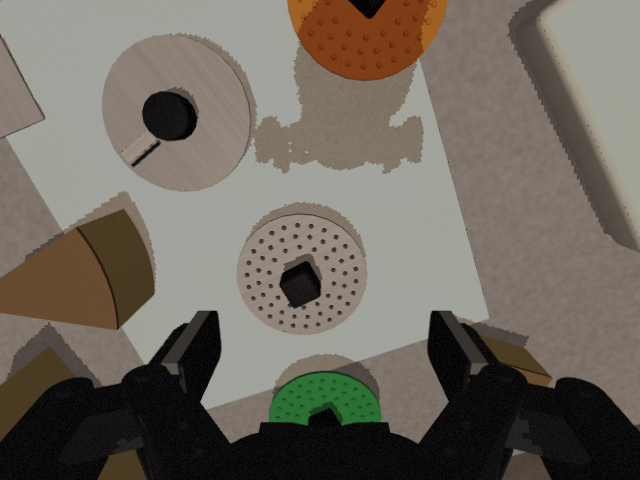

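```bash
cat > fit.py <<'E'
from h import *
from scipy.optimize import minimize
def mask(c,u,v,r,th=45):
    g=np.array(c["img"]).max(2); m=np.zeros_like(g); u,v=int(u),int(v)
    m[v-r:v+r,u-r:u+r]=(g[v-r:v+r,u-r:u+r]<th); n,l,s,_=cv2.connectedComponentsWithStats(m)
    k=1+np.argmax(s[1:,4]); return (l==k).astype(np.uint8)
def box(x,y,yaw,z0,z1,h=.014):
    R=np.array([[np.cos(yaw),-np.sin(yaw)],[np.sin(yaw),np.cos(yaw)]])
    P=np.array([[a,b] for a in(-h,h) for b in(-h,h)])@R.T+[x,y]
    return np.vstack([np.c_[P,np.full(4,z)] for z in(z0,z1)])
def cost(p,obs,zb=0):
    s=0
    for c,m in obs:
        z=p[3] if len(p)>3 else 0
        q=cv2.convexHull((proj(c,box(*p[:3],.024+z,.052+z))*16*4+24).astype(np.int32))
        b=np.zeros((480*4,640*4),np.uint8); cv2.fillConvexPoly(b,q,1,cv2.LINE_8,4)
        M=cv2.resize(m,None,fx=4,fy=4,interpolation=cv2.INTER_NEAREST)
        s+=1-(b&M).sum()/max((b|M).sum(),1)
    return s
E
python3 - <<'E'
from fit import *
w=load("w2.png"); t=load("top0.png"); a=load("w1.png")
mw=mask(w,300,284,40); mt=mask(t,419,221,14,60); print(mw.sum(),mt.sum(),np.argwhere(mw).mean(0)[::-1],np.argwhere(mt).mean(0)[::-1])
print("tri knob",tri((w,*np.argwhere(mw).mean(0)[::-1]),(t,*np.argwhere(mt).mean(0)[::-1])))
for obs in([(w,mw)],[(w,mw),(t,mt)]):
  best=min((minimize(cost,[.633,-.24,y,0.],args=(obs,),method="Nelder-Mead",options=dict(initial_simplex=np.array([[.633,-.24,y,0],[.643,-.24,y,0],[.633,-.23,y,0],[.633,-.24,y+.3,0],[.633,-.24,y,.01]]))) for y in(0,.4,.8,1.2)),key=lambda r:r.fun)
  print(np.round(best.x,4),np.degrees(best.x[2]),best.fun)
# bar
p=onz(a,410.4,308,.062);q=onz(a,419.6,346.6,.062);d=q-p;print("bar",p,q,np.linalg.norm(d),np.degrees(np.arctan2(d[1],d[0])))
# ring, flange ellipse from w1
g=[(44,300),(745,290),(395,-5),(385,592)]
for u,v in g: print(onz(a,u/5+340,v/5+265,.058))
print("flange",[onz(a,u/5+340,v/5+265,.052).round(4) for u,v in[(247,300),(395,168),(385,422)]])
# pin top at ~(412,345)
print("pin",onz(a,412/5+340,348/5+265,.071), tri((a,412/5+340,348/5+265),(t,294,245)))
E
```

```text
1293 110 [300.21500387 284.18174787] [418.46363636 220.26363636]
tri knob (array([ 0.63778096, -0.24334941,  0.03574765]), [np.float64(0.0002476702489030524), np.float64(0.0002476702489030339)])
[ 0.6468 -0.2478  0.1806 -0.0262] 10.347436967988761 0.035192563081009265
[ 0.6405 -0.245   0.1474 -0.0126] 8.447451541590324 0.23999523239026332
bar [0.53191439 0.11673577 0.062     ] [0.57873535 0.11563979 0.062     ] 0.04683378663687577 -1.340921984843588
[0.53400995 0.05163624 0.058     ]
[0.57602215 0.19133153 0.058     ]
[0.48999579 0.13623797 0.058     ]
[0.62658829 0.10294515 0.058     ]
flange [array([0.5504, 0.092 , 0.052 ]), array([0.5298, 0.1287, 0.052 ]), array([0.5885, 0.1131, 0.052 ])]
pin [0.55946923 0.12055073 0.071     ] (array([0.56059536, 0.11946648, 0.06945954]), [np.float64(0.0012624762094544766), np.float64(0.001262476209454504)])
```

Run:
```python
from fit import *
w=load("w2.png"); mw=mask(w,300,284,40)
r=minimize(cost,[.635,-.242,.17],args=([(w,mw)],),method="Nelder-Mead",options=dict(initial_simplex=[[.635,-.242,.17],[.642,-.242,.17],[.635,-.235,.17],[.635,-.242,.3]]))
print(r.x,np.degrees(r.x[2]),r.fun)
o=get_obs(); R=np.array(o["ee_rot"]); print(R[:,0],np.degrees(np.arctan2(R[1,0],R[0,0])), 1e3*R.T@(np.array([r.x[0],r.x[1],.25])-o["position"]))
```

```text
[ 0.6362874  -0.24250378  0.06359799] 3.643896291700941 0.15169046446742163
[-9.54384831e-01  2.98578887e-01 -4.92635959e-04] 162.6277300649775 [-47.03784392 -20.033677   110.16605493]
```

Run:
```python
from fit import *
w=load("w2.png"); a=w["img"][245:320,250:350]; a=cv2.resize(np.clip(a.astype(float)*1.6,0,255).astype(np.uint8),None,fx=8,fy=8,interpolation=cv2.INTER_CUBIC)
cv2.imwrite("pics/w2c.png",a[:,:,::-1])
```

```text
(no output)
```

View pics/w2c.png

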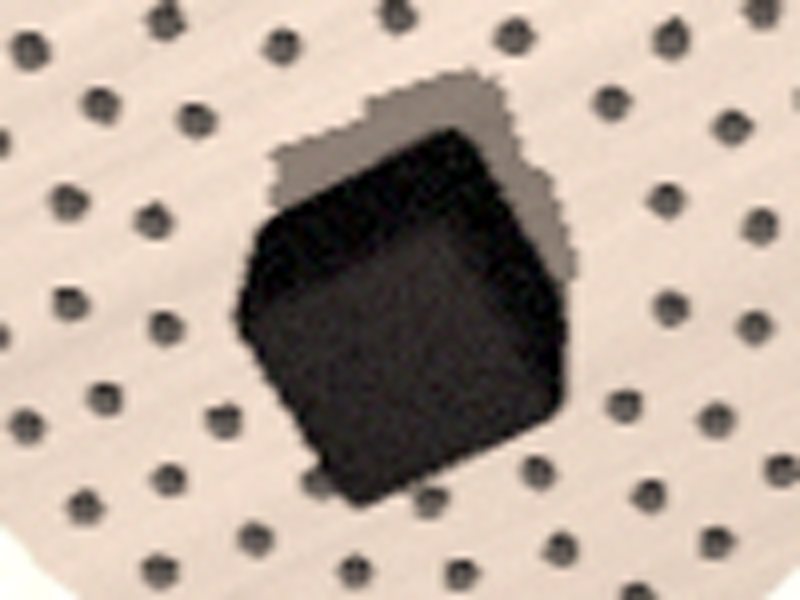

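Run:
```python
from fit import *
w=load("w2.png"); t=load("top0.png")
P=[onz(w,u/8+250-.4,v/8+245-.4,.052) for u,v in[(240,318),(360,502),(560,408),(440,228)]]
B=[onz(w,u/8+250-.4,v/8+245-.4,.024) for u,v in[(265,212),(455,128),(564,285)]]
for Q in(P,B): print(np.round(Q,4).tolist(),[(round(1e3*np.linalg.norm(b-a),1),round(np.degrees(np.arctan2(*(b-a)[1::-1])),1)) for a,b in zip(Q,Q[1:])])
print(np.mean(P,0),(B[0]+B[2])/2)
g=[i for i in np.ndindex(1)]
print(tri((w,400/8+250-.4,365/8+245-.4),(t,419,220)))
```

```text
[[0.6263, -0.2569, 0.052], [0.6503, -0.2518, 0.052], [0.6462, -0.2281, 0.052], [0.623, -0.2338, 0.052]] [(np.float64(24.5), np.float64(12.0)), (np.float64(24.1), np.float64(99.9)), (np.float64(23.9), np.float64(-166.3))]
[[0.6255, -0.257, 0.024], [0.6223, -0.2332, 0.024], [0.6442, -0.2273, 0.024]] [(np.float64(24.0), np.float64(97.6)), (np.float64(22.7), np.float64(15.2))]
[ 0.63643663 -0.24263024  0.052     ] [ 0.63482129 -0.24213969  0.024     ]
(array([ 0.63494858, -0.24137479,  0.05546881]), [np.float64(0.0005299867373164148), np.float64(0.0005299867373164617)])
```

Request:
apply_moves(
  plan=[
    {"x": -16, "y": -7, "z": 30, "twist": -10},
    {"x": -32, "y": -14, "z": 60, "twist": -20},
    {"x": -47, "y": -20, "z": 90, "twist": -29.5},
    {"x": -47, "y": -20, "z": 110, "twist": -29.5},
    {"x": -47, "y": -20, "z": 110, "twist": -29.5},
  ],
)

```text
t: 3.38
position: [0.635, -0.2426, 0.2477]
ee_rot: [[-0.978, -0.207, -0.004], [-0.207, 0.978, 0.002], [0.004, 0.003, -1.0]]
force: [-0.5, -0.2, 0.3]
opening: 1.004
grip_force: 0.0
```

Run:
```python
from h import *
o=get_obs(); R=np.array(o["ee_rot"]); print(o["position"],np.degrees(np.arctan2(R[1,0],R[0,0])), 1e3*R.T@(np.array([.636,-.242,.203])-o["position"]))
```

```text
[ 0.63497574 -0.24263358  0.24769037] -168.07580768928105 [-1.31009351  0.28649639 44.6864778 ]
```

Request:
apply_moves(
  plan=[
    {"x": -1, "y": 0, "z": 15, "twist": 0},
    {"x": -1, "y": 0, "z": 30, "twist": 0},
    {"x": -1, "y": 0, "z": 44, "twist": 0},
    {"x": -1, "y": 0, "z": 44, "twist": 0},
    {"x": -1, "y": 0, "z": 44, "twist": 0},
  ],
)

```text
t: 4.0
position: [0.6372, -0.2437, 0.2058]
ee_rot: [[-0.978, -0.208, 0.0], [-0.208, 0.978, -0.0], [-0.0, -0.0, -1.0]]
force: [-0.5, -0.1, 0.8]
opening: 1.004
grip_force: 0.0
```

Request:
apply_moves(
  plan=[
    {"x": 0, "y": 0, "z": 0, "twist": 0},
    {"x": 0, "y": 0, "z": 0, "twist": 0},
    {"x": 0, "y": 0, "z": 0, "twist": 0},
    {"x": 0, "y": 0, "z": 0, "twist": 0},
    {"x": 0, "y": 0, "z": 0, "twist": 0},
  ],
  gripper=15,
  grip_force=40,
)

```text
t: 4.62
position: [0.6373, -0.2438, 0.2062]
ee_rot: [[-0.978, -0.208, 0.001], [-0.208, 0.978, -0.001], [-0.001, -0.001, -1.0]]
force: [-0.3, 0.1, 2.1]
opening: 0.317
grip_force: 42.7
```

Request:
apply_moves(
  plan=[
    {"x": 0, "y": 0, "z": -10, "twist": 0},
    {"x": 0, "y": 0, "z": -30, "twist": 0},
    {"x": 0, "y": 0, "z": -60, "twist": 0},
    {"x": 0, "y": 0, "z": -90, "twist": 0},
    {"x": 0, "y": 0, "z": -110, "twist": 0},
  ],
  grip_force=55,
)

```text
t: 5.25
position: [0.6372, -0.2437, 0.3182]
ee_rot: [[-0.978, -0.208, 0.002], [-0.208, 0.978, -0.001], [-0.002, -0.001, -1.0]]
force: [1.1, 0.2, -3.2]
opening: 0.315
grip_force: 54.9
```

Request:
apply_moves(
  plan=[
    {"x": 0, "y": 30, "z": 0, "twist": 3},
    {"x": 0, "y": 75, "z": 0, "twist": 6},
    {"x": 0, "y": 120, "z": 0, "twist": 9},
    {"x": 0, "y": 165, "z": 0, "twist": 12},
    {"x": 0, "y": 210, "z": 0, "twist": 13},
  ],
)

```text
t: 5.88
position: [0.5925, -0.0366, 0.3159]
ee_rot: [[-1.0, 0.018, -0.0], [0.018, 1.0, 0.0], [0.0, 0.0, -1.0]]
force: [0.9, 0.0, -4.6]
opening: 0.318
grip_force: 54.9
```

Run:
```python
from h import *
o=get_obs(); R=np.array(o["ee_rot"]); print(o["position"],o["opening"],o["force"],np.degrees(np.arctan2(R[1,0],R[0,0])), 1e3*R.T@(np.array([.559,.120,.30])-o["position"]))
```

```text
[ 0.59253604 -0.03664861  0.31590814] 0.3184902721002666 [ 8.94829705e-01  4.08188391e-03 -4.55570934e+00] 178.98497925500536 [ 36.29906531 156.02364961  15.98496438]
```

Request:
apply_moves(
  plan=[
    {"x": 9, "y": 40, "z": 0, "twist": 0},
    {"x": 18, "y": 80, "z": 4, "twist": 0},
    {"x": 27, "y": 120, "z": 8, "twist": 0},
    {"x": 36, "y": 156, "z": 12, "twist": 0},
    {"x": 36, "y": 156, "z": 12, "twist": 0},
  ],
)

```text
t: 6.5
position: [0.5584, 0.1238, 0.3031]
ee_rot: [[-1.0, 0.009, -0.003], [0.009, 1.0, 0.003], [0.003, 0.003, -1.0]]
force: [-0.3, 0.1, -4.7]
opening: 0.319
grip_force: 55.0
```

Request:
apply_moves(
  plan=[
    {"x": 0, "y": 0, "z": 0, "twist": 0},
    {"x": 0, "y": 0, "z": 0, "twist": 0},
    {"x": 0, "y": 0, "z": 0, "twist": 0},
    {"x": 0, "y": 0, "z": 0, "twist": 0},
    {"x": 0, "y": 0, "z": 0, "twist": 0},
  ],
)

```text
t: 7.12
position: [0.56, 0.1182, 0.3037]
ee_rot: [[-1.0, 0.017, -0.0], [0.017, 1.0, -0.0], [0.0, -0.0, -1.0]]
force: [0.2, -0.7, -4.7]
opening: 0.313
grip_force: 55.0
```

Run:
```python
from h import *
o=get_obs(); R=np.array(o["ee_rot"]); print(o["position"],o["force"],np.degrees(np.arctan2(R[1,0],R[0,0])))
c=cap("top","top1.png"); s=cap("side","side1.png")
t0=load("top0.png"); s0=load("side0.png")
A=[t0["img"][195:300,225:355],c["img"][195:300,225:355]]; B=[s0["img"][215:320,255:385],s["img"][215:320,255:385]]
f=lambda a:cv2.resize(a,(400,300),interpolation=cv2.INTER_CUBIC)
cv2.imwrite("pics/cmp1.png",np.vstack([np.hstack([f(a) for a in A]),np.hstack([f(a) for a in B])])[:,:,::-1])
```

```text
[0.56000328 0.11817814 0.30367345] [ 0.17848862 -0.7330647  -4.70924902] 179.00715139715908
```

View pics/cmp1.png

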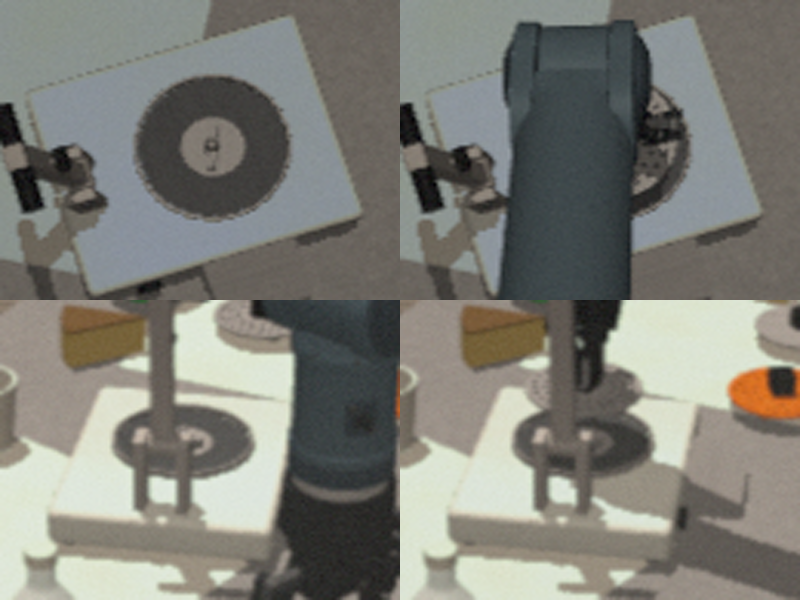

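Run:
```python
from h import *
t=load("top0.png"); s=load("side0.png"); a=load("w1.png")
ft=(212/3.077+225-.5+.16,147/2.857+195-.5+.18); fs=(183.5/3.077+255-.34,139.5/2.857+215-.3)
print(tri((t,*ft),(s,*fs)), onz(t,*ft,.058),onz(s,*fs,.058))
print("pin top",onz(t,211/3.077+225-.3,145/2.857+195-.3,.071))
# ellipse fit of ring inner/outer in w1 by projecting circle: compare extremes
import itertools
def circ(x,y,z,r): 
    th=np.linspace(0,2*np.pi,361); return np.c_[x+r*np.cos(th),y+r*np.sin(th),np.full(361,z)]
from scipy.optimize import least_squares
obs=[(44,300,'u-'),(745,290,'u+'),(385,592,'v+')]
def f(p):
    q=(proj(a,circ(p[0],p[1],.058,.074))-[340,265]+.4)*5
    return [q[:,0].min()-40,q[:,0].max()-745,q[:,1].max()-594]
r=least_squares(f,[.56,.118],diff_step=1e-3); print("w1 ring",r.x,r.fun)
s1=load("side1.png")
print("disc expected side px",((proj(s1,[[.56,.118,.1217]])-[255,215])*[3.077,2.857]+[400,300]))
q=(proj(s1,circ(.56,.118,.1217,.06))-[255,215])*[3.077,2.857]+[400,300]; print(q.min(0),q.max(0))
```

```text
(array([0.55862032, 0.12003432, 0.0572302 ]), [np.float64(0.00045640834823504843), np.float64(0.0004564083482350651)]) [0.55894963 0.12015642 0.058     ] [0.55759508 0.12107215 0.058     ]
pin top [0.55921799 0.12016172 0.071     ]
w1 ring [0.55467439 0.12040142] [-4.59312499  4.60623145  0.72008852]
disc expected side px [[582.25875191 386.99527259]]
[522.83694243 360.14858696] [641.60489045 415.3833996 ]
```

Request:
apply_moves(
  plan=[
    {"x": 0, "y": 1, "z": 10, "twist": 0},
    {"x": 0, "y": 1, "z": 18, "twist": 0},
    {"x": 0, "y": 1, "z": 22, "twist": 0},
    {"x": 0, "y": 1, "z": 24, "twist": 0},
    {"x": 0, "y": 1, "z": 25, "twist": 0},
  ],
)

```text
t: 7.85
position: [0.56, 0.1194, 0.2786]
ee_rot: [[-1.0, 0.017, 0.0], [0.017, 1.0, -0.0], [-0.0, -0.0, -1.0]]
force: [0.2, 0.6, -3.4]
opening: 0.318
grip_force: 55.1
```

Request:
apply_moves(
  plan=[
    {"x": 0, "y": 0, "z": 1, "twist": 0},
    {"x": 0, "y": 0, "z": 2, "twist": 0},
    {"x": 0, "y": 0, "z": 3, "twist": 0},
    {"x": 0, "y": 0, "z": 4, "twist": 0},
    {"x": 0, "y": 0, "z": 5, "twist": 0},
  ],
)

```text
t: 8.48
position: [0.5599, 0.1195, 0.2736]
ee_rot: [[-1.0, 0.017, 0.0], [0.017, 1.0, 0.0], [-0.0, 0.0, -1.0]]
force: [0.4, 0.1, -3.3]
opening: 0.315
grip_force: 55.1
```

Request:
apply_moves(
  plan=[
    {"x": 0, "y": 0, "z": 1, "twist": 0},
    {"x": 0, "y": 0, "z": 2, "twist": 0},
    {"x": 0, "y": 0, "z": 3, "twist": 0},
    {"x": 0, "y": 0, "z": 4, "twist": 0},
    {"x": 0, "y": 0, "z": 5, "twist": 0},
  ],
)

```text
t: 9.1
position: [0.5599, 0.1195, 0.2686]
ee_rot: [[-1.0, 0.017, -0.0], [0.017, 1.0, -0.0], [0.0, -0.0, -1.0]]
force: [-0.4, 0.8, -4.6]
opening: 0.31
grip_force: 55.1
```

Request:
apply_moves(
  plan=[
    {"x": 0, "y": 0, "z": 0.5, "twist": 0},
    {"x": 0, "y": 0, "z": 1, "twist": 0},
    {"x": 0, "y": 0, "z": 1.5, "twist": 0},
    {"x": 0, "y": 0, "z": 2, "twist": 0},
    {"x": 0, "y": 0, "z": 2, "twist": 0},
  ],
)

```text
t: 9.72
position: [0.5599, 0.1195, 0.2666]
ee_rot: [[-1.0, 0.017, -0.0], [0.017, 1.0, -0.0], [0.0, -0.0, -1.0]]
force: [-0.6, -0.2, -3.1]
opening: 0.319
grip_force: 55.1
```

Request:
apply_moves(
  plan=[
    {"x": 0, "y": 0, "z": 0.5, "twist": 0},
    {"x": 0, "y": 0, "z": 1, "twist": 0},
    {"x": 0, "y": 0, "z": 1.5, "twist": 0},
    {"x": 0, "y": 0, "z": 1.5, "twist": 0},
    {"x": 0, "y": 0, "z": 1.5, "twist": 0},
  ],
)

```text
t: 10.35
position: [0.5599, 0.1194, 0.2652]
ee_rot: [[-1.0, 0.017, -0.0], [0.017, 1.0, -0.0], [0.0, -0.0, -1.0]]
force: [0.1, -0.6, -3.5]
opening: 0.314
grip_force: 55.1
```

Request:
apply_moves(
  plan=[
    {"x": 0, "y": 0, "z": 0.7, "twist": 0},
    {"x": 0, "y": 0, "z": 1.4, "twist": 0},
    {"x": 0, "y": 0, "z": 2.1, "twist": 0},
    {"x": 0, "y": 0, "z": 2.8, "twist": 0},
    {"x": 0, "y": 0, "z": 3, "twist": 0},
  ],
)

```text
t: 10.98
position: [0.5599, 0.1195, 0.2621]
ee_rot: [[-1.0, 0.017, -0.0], [0.017, 1.0, -0.0], [0.0, -0.0, -1.0]]
force: [0.9, 0.3, -3.4]
opening: 0.313
grip_force: 55.1
```

Request:
apply_moves(
  plan=[
    {"x": 0, "y": 0, "z": 0.7, "twist": 0},
    {"x": 0, "y": 0, "z": 1.4, "twist": 0},
    {"x": 0, "y": 0, "z": 2.1, "twist": 0},
    {"x": 0, "y": 0, "z": 2.8, "twist": 0},
    {"x": 0, "y": 0, "z": 3, "twist": 0},
  ],
)

```text
t: 11.6
position: [0.5599, 0.1195, 0.2591]
ee_rot: [[-1.0, 0.017, -0.0], [0.017, 1.0, -0.0], [0.0, -0.0, -1.0]]
force: [0.3, -0.5, -4.3]
opening: 0.312
grip_force: 55.1
```

Request:
apply_moves(
  plan=[
    {"x": 0, "y": 0, "z": 0.4, "twist": 0},
    {"x": 0, "y": 0, "z": 0.8, "twist": 0},
    {"x": 0, "y": 0, "z": 1.2, "twist": 0},
    {"x": 0, "y": 0, "z": 1.2, "twist": 0},
    {"x": 0, "y": 0, "z": 1.2, "twist": 0},
  ],
)

```text
t: 12.22
position: [0.56, 0.1195, 0.2581]
ee_rot: [[-1.0, 0.017, 0.0], [0.017, 1.0, 0.0], [-0.0, 0.0, -1.0]]
force: [0.5, -0.7, -3.0]
opening: 0.315
grip_force: 55.2
```

Request:
apply_moves(
  plan=[
    {"x": 0, "y": 0, "z": 0.4, "twist": 0},
    {"x": 0, "y": 0, "z": 0.8, "twist": 0},
    {"x": 0, "y": 0, "z": 1, "twist": 0},
    {"x": 0, "y": 0, "z": 1, "twist": 0},
    {"x": 0, "y": 0, "z": 1, "twist": 0},
  ],
)

```text
t: 12.85
position: [0.56, 0.1194, 0.2573]
ee_rot: [[-1.0, 0.017, 0.0], [0.017, 1.0, 0.0], [-0.0, 0.0, -1.0]]
force: [-2.2, -0.3, 2.1]
opening: 0.315
grip_force: 55.8
```

Request:
apply_moves(
  plan=[
    {"x": 0, "y": 0, "z": -0.5, "twist": 0},
    {"x": 0, "y": 0, "z": -0.5, "twist": 0},
    {"x": 0, "y": 0, "z": -0.5, "twist": 0},
    {"x": 0, "y": 0, "z": -0.5, "twist": 0},
    {"x": 0, "y": 0, "z": -0.5, "twist": 0},
  ],
  gripper=60,
)

```text
t: 13.48
position: [0.56, 0.1195, 0.2574]
ee_rot: [[-1.0, 0.017, 0.0], [0.017, 1.0, -0.0], [-0.0, -0.0, -1.0]]
force: [-1.0, 0.2, -0.2]
opening: 0.7
grip_force: 0.0
```

Request:
apply_moves(
  plan=[
    {"x": 0, "y": 0, "z": -20, "twist": 0},
    {"x": 0, "y": 0, "z": -50, "twist": 0},
    {"x": 0, "y": 0, "z": -90, "twist": 0},
    {"x": 30, "y": -30, "z": -130, "twist": 0},
    {"x": 60, "y": -60, "z": -150, "twist": 0},
  ],
)

```text
t: 14.1
position: [0.4995, 0.0594, 0.4112]
ee_rot: [[-1.0, 0.017, 0.005], [0.017, 1.0, 0.001], [-0.005, 0.001, -1.0]]
force: [0.7, 0.5, -0.6]
opening: 0.699
grip_force: 0.0
```

Run:
```python
from h import *
print(get_obs()["position"])
c=cap("wrist","w3.png"); s=cap("side","side2.png")
def circ(x,y,z,r): 
    th=np.linspace(0,2*np.pi,61); return np.c_[x+r*np.cos(th),y+r*np.sin(th),np.full(61,z)]
im=c["img"].copy()
for z,col in((.076,(255,0,0)),(.086,(0,0,255))): cv2.polylines(im,[(proj(c,circ(.559,.12,z,.06))*8).astype(np.int32)],True,col,1,3,3)
si=cv2.resize(s["img"][215:320,255:385],(520,420),interpolation=cv2.INTER_CUBIC)
for z,col in((.076,(255,0,0)),(.086,(0,0,255))): cv2.polylines(si,[((proj(s,circ(.559,.12,z,.06))-[255,215]+.4)*4*8).astype(np.int32)],True,col,1,3,3)
cv2.imwrite("pics/cmp2.png",np.hstack([cv2.resize(im,(280,420))[:, :],si])[:,:,::-1])
```

```text
[0.49953982 0.05936383 0.41120311]
```

View pics/cmp2.png

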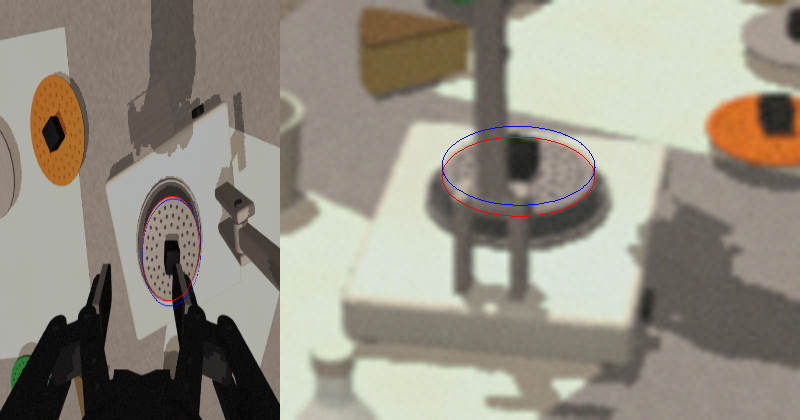

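Run:
```python
from h import *
o=get_obs(); print(np.round(o["q"],1))
t=load("top0.png"); s=load("side0.png")
print("handle",tri((t,231.3,250),(s,307,209)))
e=[onz(t,225+u/3.077,195+v/2.857,.315) for u,v in[(10,105),(30,210)]]; d=e[0]-e[1]; print(e,np.linalg.norm(d),np.degrees(np.arctan2(d[1],d[0])))
print("disc etc", 1)
# machine yaw from edges again on zoomed coords
C=[onz(t,225+u/3.077,195+v/2.857,.05) for u,v in[(27,92),(293,17),(360,213),(95,295)]]
for i in range(4):
    d=C[(i+1)%4]-C[i]; print(np.round(C[i],4),np.linalg.norm(d).round(4),np.degrees(np.arctan2(d[1],d[0])).round(1))
```

```text
[-51.6   5.5  43.4 113.   -4.5  62.8  82.3]
handle (array([0.5169565, 0.2494797, 0.3164318]), [np.float64(0.0002831075704113638), np.float64(0.0002831075704112406)])
[array([0.56003496, 0.25791607, 0.315     ]), array([0.47354138, 0.24054437, 0.315     ])] 0.08822083517236542 11.356410207997806
disc etc 1
[0.6154 0.2946 0.05  ] 0.2621 -72.9
[0.6924 0.0441 0.05  ] 0.2093 -162.7
[ 0.4925 -0.0181  0.05  ] 0.2582 108.5
[0.4107 0.2268 0.05  ] 0.2156 18.3
```

Request:
apply_moves(
  plan=[
    {"x": 0, "y": 0, "z": -40, "twist": 10},
    {"x": 0, "y": 0, "z": -80, "twist": 20},
    {"x": 0, "y": 0, "z": -120, "twist": 30},
    {"x": 0, "y": 0, "z": -130, "twist": 40},
    {"x": 0, "y": 0, "z": -130, "twist": 50},
  ],
  gripper=0,
)

```text
t: 14.82
position: [0.4994, 0.0603, 0.5398]
ee_rot: [[-0.625, 0.78, 0.004], [0.781, 0.625, 0.002], [-0.001, 0.004, -1.0]]
force: [0.3, 0.3, -0.4]
opening: -0.001
grip_force: 0.0
```

```bash
cat >> h.py <<'E'
def go(x,y,z,yaw=None):
    o=get_obs(); R=np.array(o["ee_rot"]); yw=np.degrees(np.arctan2(R[1,0],R[0,0]))
    print("pos",np.round(o["position"],4),"yaw",yw.round(1),"q",np.round(o["q"],0),"F",np.round(o["force"],1))
    print("shift",(1e3*R.T@(np.array([x,y,z])-o["position"])).round(1),"twist",None if yaw is None else round((yw-yaw+180)%360-180,1))
HY=np.array([-.292,.956]); HX=np.array([.956,.292]); HG=np.array([.524,.2347])
def m2w(Y,X=0): return HG+Y*HY+X*HX
E
python3 - <<'E'
from h import *
go(*m2w(.061),.54,107)
E
```

```text
pos [0.4994 0.0603 0.5398] yaw 128.7 q [-55.  -2.  43. 103.   1.  78.  27.] F [ 0.3  0.3 -0.4]
shift [177.4 150.8   0.4] twist 21.7
```

Request:
apply_moves(
  plan=[
    {"x": 45, "y": 38, "z": 0, "twist": 7},
    {"x": 89, "y": 75, "z": 0, "twist": 14},
    {"x": 133, "y": 113, "z": 0, "twist": 21.5},
    {"x": 177, "y": 151, "z": 0, "twist": 21.5},
    {"x": 177, "y": 151, "z": 0, "twist": 21.5},
  ],
)

```text
t: 15.45
position: [0.5024, 0.301, 0.5367]
ee_rot: [[-0.313, 0.95, -0.001], [0.95, 0.313, 0.001], [0.001, -0.001, -1.0]]
force: [-0.8, 0.9, -0.4]
opening: -0.001
grip_force: 0.0
```

Request:
apply_moves(
  plan=[
    {"x": 0, "y": 0, "z": 20, "twist": 0},
    {"x": 0, "y": 0, "z": 40, "twist": 0},
    {"x": 0, "y": 0, "z": 60, "twist": 0},
    {"x": 0, "y": 0, "z": 62, "twist": 0},
    {"x": 0, "y": 0, "z": 62, "twist": 0},
  ],
)

```text
t: 16.08
position: [0.5051, 0.2927, 0.4763]
ee_rot: [[-0.301, 0.954, 0.001], [0.954, 0.301, 0.001], [0.0, 0.001, -1.0]]
force: [-0.1, 0.3, -0.4]
opening: -0.0
grip_force: 0.0
```

Run:
```python
from h import *
go(*m2w(.061),.478,107)
c=cap("wrist","w4.png")
```

```text
pos [0.5051 0.2927 0.4763] yaw 107.5 q [-64.  13.  35.  97.  -8.  72. -10.] F [-0.1  0.3 -0.4]
shift [-0.1  1.2 -1.7] twist 0.5
```

View pics/w4.png

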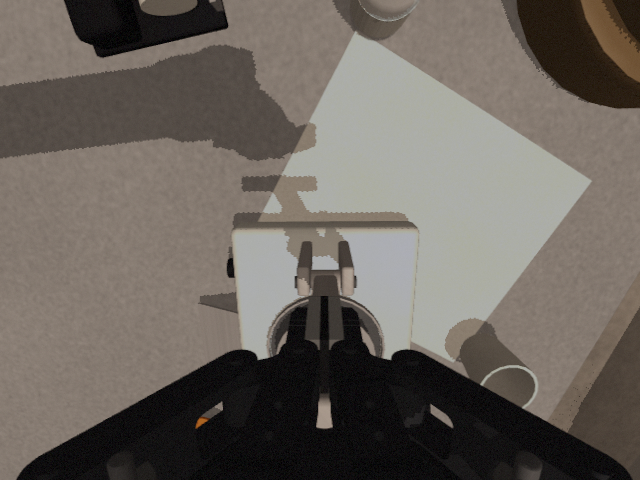

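Request:
apply_moves(
  plan=[
    {"x": -25, "y": 1, "z": -1, "twist": 0},
    {"x": -46, "y": 1, "z": -1, "twist": 0},
    {"x": -70, "y": 1, "z": -1, "twist": 0},
    {"x": -90, "y": 1, "z": 2, "twist": 0},
    {"x": -106, "y": 1, "z": 6, "twist": 0},
  ],
)

```text
t: 16.75
position: [0.5384, 0.191, 0.4701]
ee_rot: [[-0.301, 0.954, 0.002], [0.954, 0.301, 0.001], [0.0, 0.002, -1.0]]
force: [1.3, 2.2, 1.3]
opening: -0.001
grip_force: 0.9
```

Run:
```python
from h import *
go(*m2w(-.104),.273+.173,107.5)
p=get_obs()["position"]; print("Y",(np.array(p[:2])-HG)@HY,"X",(np.array(p[:2])-HG)@HX)
```

```text
pos [0.5384 0.191  0.4701] yaw 107.5 q [-57.  12.  38. 100.  -8.  71.   1.] F [1.3 2.2 1.3]
shift [-58.   -1.6  24. ] twist -0.0
Y -0.04593641605491814 X 0.0009908729146270274
```

Request:
apply_moves(
  plan=[
    {"x": -16, "y": 0, "z": 4, "twist": 0},
    {"x": -31, "y": 0, "z": 10, "twist": 0},
    {"x": -46, "y": 0, "z": 17, "twist": 0},
    {"x": -59, "y": 0, "z": 25, "twist": 0},
    {"x": -72, "y": 0, "z": 35, "twist": 0},
  ],
)

```text
t: 17.38
position: [0.5594, 0.1228, 0.4337]
ee_rot: [[-0.301, 0.953, -0.001], [0.953, 0.301, -0.0], [0.0, -0.001, -1.0]]
force: [0.1, 2.0, 0.7]
opening: -0.002
grip_force: 0.7
```

Request:
apply_moves(
  plan=[
    {"x": -12, "y": 0, "z": 11, "twist": 0},
    {"x": -22, "y": 0, "z": 24, "twist": 0},
    {"x": -32, "y": 0, "z": 37, "twist": 0},
    {"x": -40, "y": 0, "z": 51, "twist": 0},
    {"x": -47, "y": 0, "z": 66, "twist": 0},
  ],
)

```text
t: 18.0
position: [0.5739, 0.078, 0.3676]
ee_rot: [[-0.301, 0.954, 0.001], [0.954, 0.301, -0.001], [-0.001, 0.0, -1.0]]
force: [-0.1, -0.1, 2.2]
opening: -0.006
grip_force: 0.6
```

Request:
apply_moves(
  plan=[
    {"x": -6, "y": 0, "z": 15, "twist": 0},
    {"x": -10, "y": 0, "z": 30, "twist": 0},
    {"x": -12, "y": 0, "z": 40, "twist": 0},
    {"x": -13, "y": 0, "z": 47, "twist": 0},
    {"x": -13, "y": 0, "z": 52, "twist": 0},
  ],
)

```text
t: 18.62
position: [0.5773, 0.0664, 0.316]
ee_rot: [[-0.301, 0.954, -0.001], [0.954, 0.301, -0.0], [-0.0, -0.001, -1.0]]
force: [-0.0, -1.2, 1.1]
opening: 0.007
grip_force: 0.6
```

Request:
apply_moves(
  plan=[
    {"x": 0, "y": 0, "z": 2, "twist": 0},
    {"x": 0, "y": 0, "z": 4, "twist": 0},
    {"x": 0, "y": 0, "z": 6, "twist": 0},
    {"x": 0, "y": 0, "z": 8, "twist": 0},
    {"x": 0, "y": 0, "z": 8, "twist": 0},
  ],
)

```text
t: 19.25
position: [0.5774, 0.0666, 0.3083]
ee_rot: [[-0.301, 0.954, 0.0], [0.954, 0.301, 0.0], [0.0, 0.0, -1.0]]
force: [-0.5, -0.3, 0.1]
opening: 0.004
grip_force: 0.1
```

Request:
apply_moves(
  plan=[
    {"x": 0, "y": 0, "z": 1, "twist": 0},
    {"x": 0, "y": 0, "z": 2, "twist": 0},
    {"x": 0, "y": 0, "z": 3, "twist": 0},
    {"x": 0, "y": 0, "z": 3, "twist": 0},
    {"x": 0, "y": 0, "z": 3, "twist": 0},
  ],
)

```text
t: 19.88
position: [0.5774, 0.0665, 0.3054]
ee_rot: [[-0.302, 0.953, 0.0], [0.953, 0.302, 0.0], [0.0, 0.0, -1.0]]
force: [1.0, -0.2, 0.7]
opening: 0.002
grip_force: 0.5
```

Request:
apply_moves(
  plan=[
    {"x": 0, "y": 0, "z": 0.5, "twist": 0},
    {"x": 0, "y": 0, "z": 1, "twist": 0},
    {"x": 0, "y": 0, "z": 1.5, "twist": 0},
    {"x": 0, "y": 0, "z": 1.5, "twist": 0},
    {"x": 0, "y": 0, "z": 1.5, "twist": 0},
  ],
)

```text
t: 20.5
position: [0.5775, 0.0664, 0.3045]
ee_rot: [[-0.301, 0.954, -0.0], [0.954, 0.301, 0.0], [0.0, 0.0, -1.0]]
force: [-2.7, 0.6, 4.9]
opening: 0.001
grip_force: 2.5
```

Request:
apply_moves(
  plan=[
    {"x": 0, "y": 0, "z": 0.3, "twist": 0},
    {"x": 0, "y": 0, "z": 0.6, "twist": 0},
    {"x": 0, "y": 0, "z": 0.6, "twist": 0},
    {"x": 0, "y": 0, "z": 0.6, "twist": 0},
    {"x": 0, "y": 0, "z": 0.6, "twist": 0},
  ],
)

```text
t: 21.12
position: [0.5776, 0.0664, 0.3045]
ee_rot: [[-0.301, 0.954, -0.0], [0.954, 0.301, 0.001], [0.001, 0.0, -1.0]]
force: [-3.1, -0.0, 7.0]
opening: -0.001
grip_force: 3.9
```

Request:
apply_moves(
  plan=[
    {"x": 0, "y": 0, "z": -5, "twist": 0},
    {"x": 0, "y": 0, "z": -25, "twist": 0},
    {"x": 0, "y": 0, "z": -60, "twist": 0},
    {"x": 0, "y": 0, "z": -100, "twist": 0},
    {"x": 0, "y": 0, "z": -120, "twist": 0},
  ],
)

```text
t: 21.75
position: [0.5781, 0.066, 0.4267]
ee_rot: [[-0.301, 0.954, 0.005], [0.954, 0.301, 0.001], [-0.0, 0.005, -1.0]]
force: [1.1, 0.4, -0.2]
opening: 0.003
grip_force: 0.0
```

Request:
apply_moves(
  plan=[
    {"x": -30, "y": 0, "z": -10, "twist": 0},
    {"x": -60, "y": 0, "z": -10, "twist": 0},
    {"x": -90, "y": 0, "z": -10, "twist": 0},
    {"x": -90, "y": 0, "z": -10, "twist": 0},
    {"x": -90, "y": 0, "z": -10, "twist": 0},
  ],
)

```text
t: 22.38
position: [0.6043, -0.0184, 0.433]
ee_rot: [[-0.302, 0.953, -0.001], [0.953, 0.302, 0.001], [0.001, -0.001, -1.0]]
force: [0.3, 0.2, 0.1]
opening: 0.002
grip_force: 0.0
```

Run:
```python
from h import *
s=cap("side","side3.png"); si=cv2.resize(s["img"][180:330,230:430],(800,600),interpolation=cv2.INTER_CUBIC)
h=m2w(-.19); L=[m2w(-.19,x) for x in(-.045,.045)]
P=[[*HG,.131],[*h,.131],[*L[0],.131],[*L[1],.131]]
for a,b in((0,1),(2,3)):
    q=((proj(s,P)-[230,180]+.4)*4).astype(int); cv2.line(si,tuple(map(int,q[a])),tuple(map(int,q[b])),(255,0,0),1)
cv2.imwrite("pics/fin.png",si[:,:,::-1])
```

```text
(no output)
```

View pics/fin.png

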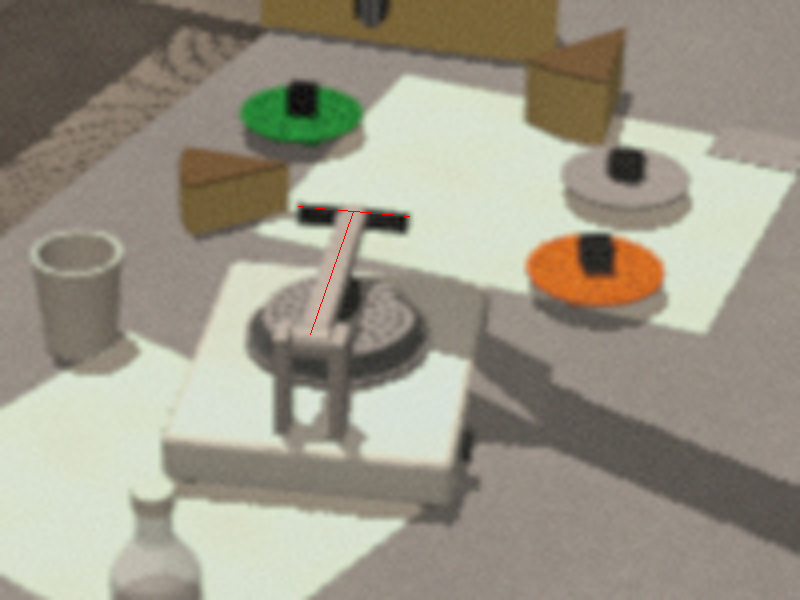

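The arm is level on the disc's knob: its bar runs from (310,330) to (350,212) and matches the line predicted for joint 0. The disc is flat in the ring and the robot is clear, so I'm handing in.

```bash
python3 -c "
from plant import env
print(env.hand_in())"
```

```text
the job is handed in; nothing more can be done
None
```

The grating disc is fully home on the spindle and the hold-down arm is closed on its knob down to its stop; no contact force I read exceeded about 7 N, and the job was handed in at about 22 s with no verdict returned.

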